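Check two sides of a pump housing against the squareness gauge

ROBOT

A 7-joint arm with a two-finger parallel gripper is mounted at the origin on the work surface. World frame = base frame: x ahead of the robot, y to its left, z up, the work surface at z = 0. Lengths are in m, angles in rad, forces in N, time in s.
With the tool pointing down it reaches from about 0.425 to 0.95 m from the base axis. Payload 16.7 kg.
Tool frame: the origin (TCP) lies midway between the tips of the shut fingers; the grasp point (between the pads) lies 19 mm behind it; z points along the fingers, y is the line along which they close (so a half turn about z gives the same grasp; the last joint's range is limited). The gripper opens to 94 mm and grips with 3 to 60 N. Pads are 16 mm wide; open, the fingers measure 119 mm over their backs; the gripper's body (75 mm by 177 mm) begins 78 mm behind the grasp point.
Start: joints at [-0.149, 0.426, 0.074, 1.606, -0.034, 1.111, -0.067], TCP at [0.675, -0, 0.205] pointing down, gripper open.
Joint ranges: [-2.85, 2.85], [-0.5, 2.14], [-1.23, 1.37], [0.21, 2.46], [-1.02, 4.16], [0.16, 2.05], [-2.73, 2.73]. Speed limits (rad/s): [1.89, 1.89, 2.39, 2.39, 3.01, 3.01, 3.01].

INTERFACE

Orientations are given as a unit quaternion [x, y, z, w].
In Python, from cell import r gives the robot as it stands.
- The arm moves only by the tool servo_tool, never from a script. Its argument "plan" is a list of rows, each a list of 7 numbers: the shift along the tool's x, y, z as a fraction of full scale, then the turn, a rotation vector about the tool's x, y, z as a fraction of full scale, then the opening, from -1 (shut) to 1 (fully open). A call has 1 to 5 rows; each row shifts and turns the commanded pose from where the row before left it, along the tool's axes as they then stand; what a row does not reach is not made up. Full scale, the value 1, is 0.15 m for a shift and pi rad for a turn. A row lasts 1/8 s, in which the tool goes at most 62.5 mm and 10.7 degrees, less where a joint would pass 70% of its speed; a pose out of reach is approached as far as the arm can. A call with a number of a shift or a turn outside -1 to 1 is refused whole. A call with a gripper value outside its range is refused whole. The fingers move at their own pace and stop on an object; "force" is the grip in N (left out, the last holds). Time passes only in rows, so rows that do not move let the fingers close. It gives the time, the measured TCP pose, the force, the opening and the grip force at its end, in the units of the state.
- r.get_state(): the state, without advancing time (a new reading comes with each control period).
- r.grab_frame(name): name is "scene" or "side" or "wrist"; returns (picture, depth): 384x512x3 uint8, red, green, blue; 384x512 float32, m along the optical axis (not along the pixel's ray), 0 where there is no reading.
- r.camera_info(name): a dict with "camera_matrix" (3x3 intrinsics, pixels), "R" (3x3) and "t" (3): a world point X has camera coordinates R X + t. Camera axes: x right, y down, z forward; pixel columns grow to the right and rows downward; lengths in m; the calibration is good to about 2 mm. A picture is of the moment at which its call begins: read the wrist's pose just before it. camera_info takes no time and is no camera call; for the wrist camera it gives the pose at the moment of the call.
- r.job_done(): hands the job in; it is judged then, once.
Trained networks look in the newest picture that a camera, given by its name, has taken for a name from the list of things; names that differ only in an ending like _2 or _b are one class to them, and where a whole thing is asked for, a point or a joint stands for the part that bears it (a point fixed in the world has none). Each returns a list of dicts, best first, with "conf" (0 to 1); they miss things now and then, are a little off and sometimes report something else, mostly with a low value. They report only what shows in the picture. A call takes as long as a camera call. They do not tell look-alikes from the thing itself.
- r.search_frame(thing, camera): "bbox" ([left, top, right, bottom] in pixels, round what is visible of it).
- r.cut_out(thing, camera): "mask" (384x512 bool, what is visible of it) and "bbox" ([left, top, right, bottom] in pixels, round what is visible of it).
- r.tip_of(thing, camera): "point" ([column, row] in pixels: a listed point, or the origin of a listed thing).
The state is a dict: "time": time; "joints": joint angles; "joint_vel": joint speeds; "tau": joint torques, N m; "tcp_pos": TCP position; "tcp_rot": TCP orientation; "force": force on the tool from outside, world axes, zero at the start; "torque": the same for the moment, N m; "opening": finger opening in m; "grasp_force": force on a finger pad.
Only numpy, scipy, OpenCV 4.12 (cv2) and the standard library are available. Lean on these libraries where they do the work, as an engineer would, in place of code of your own. Each camera call takes 0.05 s, during which the arm holds its last target. There are 200 camera calls.

TASK

Check the pump housing on the squareness gauge: set it down gently on the iron surface plate, slide it up until a broad side lies flat against the middle of the gauge's bar, hold it there a moment (at least half a second) for the reading, then draw it back, give it a quarter turn and do the same with an end face. It is a precision gauge: press on it only lightly with the housing, well under 20 N, and never with the gripper, and do not drop, bang or press the housing hard down on the plate. Finish with the housing standing upright on the plate, let go and drawn back at least 20 mm from the gauge's bar so that the plunger is free, and leave everything else on the bench where it was.

Things in the scene. Friction and masses are not known exactly. Their poses are not given: they have to be found in the camera images.
- housing: Aluminium pump housing, 0.5 to 0.8 kg: block 90 mm long (x), 64 wide (y), 60 high, with a round neck 40 mm in diameter, 36 tall, mid-top (96 high in all), to grip it by. Origin: centre of the underside, z up. Broad sides: the two 90 x 60 mm faces (at y = +-32 mm); end faces: the two 64 x 60 mm faces (at x = +-45 mm). Either of each pair will do. Starts upright on the board, at any yaw.
- board: Plain wooden board 160 x 160 mm, 20 mm thick, fixed on the bench to the robot's right; the housing stands on it at the start. Origin: centre of its underside.
- plate: Cast-iron surface plate, fixed: 250 mm (its x) by 400 mm (its y), ground steel top 50 mm above its origin (centre of its underside). The gauge stands on its +y half, the -y half is free to work on; the cylinder square stands near its +x edge. The top is lightly oiled: the housing slides on it easily (friction about 0.2).
- gauge: Squareness gauge, fixed on the plate: grey base 66 mm wide, 22 high, reaching from x = 8 to 128 mm; across its front a level round steel bar, 60 mm long, 12 thick, its axis 12 mm above the plate. Origin: on the plate's top below the front line of the bar, at its middle. -x points forward, away from the gauge; y runs along the bar. A face flat against the bar lies in its plane x = 0.
- dial (a point): Centre of the gauge's dial indicator: a round case 44 mm in diameter, 20 thick, top 68 mm above the plate, 45 mm behind the front of the bar. Its thin plunger points forward over the middle of the bar, 46 mm above the plate. Behind the dial, 100 mm back from the bar, stands the gauge's column, 130 mm high.
- plunger (a joint): The dial's plunger on a light spring (1.0 N when free, 1.4 N at 4 mm). 0 when free: its tip then stands 4 mm in front of the bar. Grows in metres as it is pushed in: 0.004 when a face lies against the bar. The needle turns with it.
- master: Bystander on the plate: steel cylinder square, an upright ground cylinder 44 mm in diameter and 90 mm high, loose, 1 kg. Origin: centre of its underside.
- cover: Bystander on the bench beyond the board: flat aluminium pump cover 90 x 64 x 12 mm with a low round boss, overall 22 mm high. Origin: centre of its underside.
- spray: Bystander: blue spray can with red cap, 58 mm in diameter, 170 mm high, at the back left. Origin: centre of its underside.
- oilcan: Bystander: red oil can, 74 mm in diameter, with thin spout up to 148 mm high, on the left. Origin: centre of its underside.
- pliers: Bystander: pliers lying on the left, 165 mm long, 14 mm high. Origin: under the pivot.
- spanner: Bystander: steel spanner 180 mm long lying on the left near the robot.
Mind the look-alikes: they are no part of the job. What is shaped like the housing but purple, turquoise or yellow is not meant.

How it is judged:
On the way, in this order (a step that is already met when the one before it is completed fails the run):
1. the housing stands on the plate with a broad side flat against the gauge's bar, for half a second (value of joint plunger above 0.003 m and angle between the y axis of housing and the x axis of gauge, either way round below 0.06 rad and y of housing in the frame of gauge between -0.025 and 0.025 m and z of housing in the frame of gauge below 0.003 m and angle between housing's own z axis and vertical below 0.04 rad), for 0.5 s.
2. after a quarter turn, the housing stands on the plate with an end face flat against the bar, for half a second (value of joint plunger above 0.003 m and angle between the x axis of housing and the x axis of gauge, either way round below 0.06 rad and y of housing in the frame of gauge between -0.025 and 0.025 m and z of housing in the frame of gauge below 0.003 m and angle between housing's own z axis and vertical below 0.04 rad), for 0.5 s.
At the end, for the whole second after the job is handed in: The housing stands upright and still on the plate (underside within 3 mm of its top, tilt under 2.3 degrees), its centre at least 65 mm in front of the gauge's bar (20 mm clear of an end face), the plunger out again (under 1.5 mm) (value of joint plunger below 0.0015 m and x of housing in the frame of gauge below -0.065 m and z of housing in the frame of plate between 0.047 and 0.053 m and angle between housing's own z axis and vertical below 0.04 rad and contact force between housing and plate above 2 N and linear speed of housing below 0.01 m/s); the robot touches nothing.
It fails at once if the housing is pressed or knocked against the gauge with more than 20 N (contact force between housing and gauge above 20 N).
It fails at once if the robot itself presses on the gauge with more than 1 N (contact force between any of the fingers, the arm and gauge above 1 N).
It fails at once if the housing is banged or pressed down on the plate with more than 60 N (contact force between housing and plate above 60 N).
It fails at once if the housing is dropped on the plate (faster than 0.4 m/s within 15 mm of its top) or tips by more than 20 degrees ((linear speed of housing above 0.4 m/s and z of housing in the frame of plate between 0.04 and 0.065 m and y of housing in the frame of plate above -0.2 m) or angle between housing's own z axis and vertical above 0.35 rad).
It fails at once if a bystander is moved by more than 20 mm (distance of any of master, cover, spray, oilcan, pliers, spanner from where it was at the start of the episode above 0.02 m).
It also fails if it takes over 70 s, if anything falls off the work surface, if the arm or the gripper's body presses on something with over 40 N, if the wrist force passes 120 N, or if a joint passes its speed limit or range.

## Working session

There is one attempt and no reset: what is moved stays moved. The work goes in short steps, Python scripts to look and compute and a tool call to move; the robot and the scene stay as the last step left them, time stands still between calls to the robot, and variables do not carry over. Pictures are saved under pics/ and viewed, at most 10 in all, crops included, and the job is handed in when it is done.

Besides the shell and the picture viewer there is one more tool, called after "Request:" as name(argument=value, ...), one argument or row to a line, values as JSON. servo_tool: Moves the arm, as the interface text tells. Shift numbers are shares of 0.15 m and turn numbers shares of pi rad, none past 1 either way. Its arguments: {"type":"object","properties":{"plan":{"type":"array"},"force":{"type":"number"}},"required":["plan"]}

```bash
mkdir -p pics; cat > h.py <<'E'
import numpy as np, cv2
from cell import r
from scipy.spatial.transform import Rotation as Rn
def cloud(cam,d,m=None):
    c=r.camera_info(cam) if isinstance(cam,str) else cam
    K,R,t=[np.array(c[k]) for k in("camera_matrix","R","t")]
    ok=(d>0) if m is None else (d>0)&m
    v,u=np.nonzero(ok); z=d[v,u]
    P=np.stack([(u-K[0,2])*z/K[0,0],(v-K[1,2])*z/K[1,1],z],1)
    return (P-t)@R,u,v
def save(n,im): cv2.imwrite('pics/'+n,cv2.cvtColor(im,cv2.COLOR_RGB2BGR))
E
python3 - <<'E'
from h import *
ims=[]
for c in("scene","side"):
    im,d=r.grab_frame(c); np.savez(''+c+'.npz',im=im,d=d); save(c+'0.png',im)
    for th in("housing","plate","gauge","dial","master","board","cover"):
        for o in r.cut_out(th,c)[:4]:
            P,u,v=cloud(c,d,o["mask"])
            print(c,th,round(o["conf"],2),np.round(o["bbox"]),np.round(np.median(P,0),3),np.round(P.min(0),3),np.round(P.max(0),3))
    print(c,[ (t,[np.round(o["point"]).tolist()+[round(o["conf"],2)] for o in r.tip_of(t,c)[:2]]) for t in("dial","gauge","plate")])
s=r.get_state();print(s["time"],s["tcp_pos"],s["tcp_rot"],s["opening"],s["force"])
E
```

```text
scene housing 0.85 [ 78. 174. 114. 212.] [ 0.61  -0.501  0.058] [ 0.445 -0.637 -0.001] [ 0.646 -0.463  0.1  ]
scene housing 0.85 [180. 141. 211. 174.] [ 0.367 -0.274  0.054] [ 0.156 -0.361 -0.001] [ 0.403 -0.233  0.1  ]
scene housing 0.74 [143. 166. 170. 204.] [ 0.57  -0.329  0.077] [ 0.368 -0.446 -0.001] [ 0.598 -0.303  0.121]
scene housing 0.63 [120. 141. 154. 174.] [ 0.398 -0.48   0.052] [ 0.233 -0.586 -0.   ] [ 0.55  -0.359  0.12 ]
scene plate 0.74 [209. 168. 364. 246.] [0.609 0.056 0.051] [ 0.319 -0.178 -0.001] [0.736 0.292 0.238]
scene gauge 0.86 [310. 149. 358. 200.] [0.52  0.205 0.074] [ 0.313  0.13  -0.001] [0.559 0.265 0.182]
scene dial 0.92 [309. 153. 354. 204.] [0.52  0.205 0.074] [ 0.163  0.13  -0.002] [0.559 0.276 0.182]
scene dial 0.52 [419. 206. 444. 250.] [0.657 0.446 0.049] [ 0.534  0.408 -0.   ] [0.702 0.494 0.138]
scene master 0.89 [272. 187. 288. 224.] [0.66  0.054 0.111] [0.624 0.033 0.051] [0.667 0.074 0.143]
scene board 0.71 [130. 178. 194. 215.] [ 0.588 -0.297  0.021] [ 0.45  -0.426  0.   ] [ 0.636 -0.235  0.064]
scene board 0.61 [389. 198. 427. 263.] [0.706 
[... 835 characters left out ...]
plate 0.56 [211. 156. 292. 237.] [ 0.537 -0.03   0.049] [ 0.4   -0.173 -0.004] [0.711 0.326 0.14 ]
side dial 0.72 [226. 140. 243. 176.] [0.502 0.17  0.074] [ 0.477  0.124 -0.003] [0.553 0.383 0.181]
side board 0.93 [240. 255. 314. 299.] [ 0.502 -0.377  0.019] [ 0.448 -0.425 -0.005] [ 0.63  -0.238  0.027]
side cover 0.69 [313. 242. 346. 272.] [ 0.716 -0.319  0.012] [ 0.67  -0.362 -0.002] [ 0.772 -0.266  0.025]
side [('dial', [[235.0, 161.0, 0.87]]), ('gauge', [[237.0, 181.0, 0.57]]), ('plate', [[248.0, 199.0, 0.87]])]
1.1 [ 6.74982649e-01 -2.82612487e-05  2.05468206e-01] [ 7.07161423e-01  7.07052135e-01  8.41287874e-06 -2.49912089e-05] 0.09433424706475249 [ 0.19157209 -0.44316741 -0.25170188]
```

View pics/scene0.png

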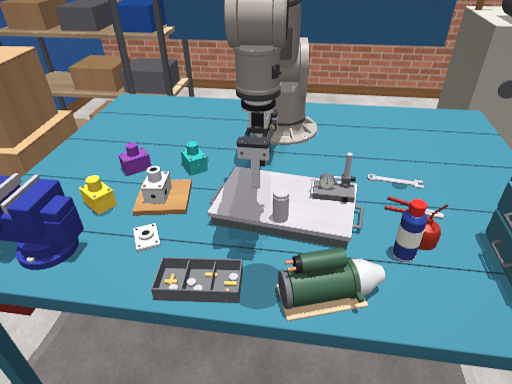

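View pics/side0.png

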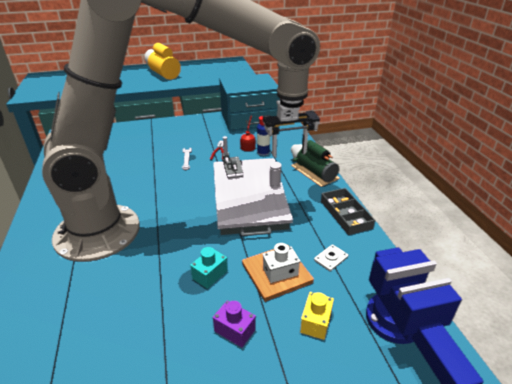

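The scene view shows four housing-shaped things: yellow (97,193), purple (135,158), turquoise (194,157) and bare silver at (155,185) on the wooden board. The silver one is aluminium and on the board, so it fits the description. The side view agrees, with the silver one at (281,262). The gauge is at (330,180), with its column at (348,165), and the master is at (280,206).

```bash
python3 - <<'E'
from h import *
C={}
for c in("scene","side"):
    z=np.load(c+'.npz'); P,u,v=cloud(c,z['d']); C[c]=(P,z['im'][v,u])
im=np.load('scene.npz')['im']; im2=np.load('side.npz')['im']
a=cv2.resize(im[155:220,120:200],(400,325),interpolation=cv2.INTER_CUBIC)
b=cv2.resize(im2[230:295,245:325],(400,325),interpolation=cv2.INTER_CUBIC)
save('crop.png',np.hstack([a,b]))
for c in C:
    P=C[c][0]
    def sel(x0,x1,y0,y1,z0,z1): return P[(P[:,0]>x0)&(P[:,0]<x1)&(P[:,1]>y0)&(P[:,1]<y1)&(P[:,2]>z0)&(P[:,2]<z1)]
    for n,q in dict(htop=sel(.45,.65,-.43,-.23,.074,.086),hneck=sel(.45,.65,-.43,-.23,.110,.13),board=sel(.42,.68,-.45,-.2,.012,.027),plate=sel(.3,.9,-.22,.35,.044,.056),
       mtop=sel(.6,.7,.0,.1,.134,.15),col=sel(.35,.6,.1,.35,.13,.19),dial=sel(.35,.6,.08,.35,.09,.125)).items():
        if len(q)<4: print(c,n,len(q));continue
        rc=cv2.minAreaRect((q[:,:2]*1000).astype(np.float32)); print(c,n,len(q),'z',round(np.median(q[:,2]),4),'mean',np.round(q[:,:2].mean(0),3),'rect',[np.round(k,1) for k in rc])
E
```

```text
scene htop 269 z 0.0813 mean [ 0.564 -0.333] rect [array([ 549.7, -340.6]), array([93.4, 64.7]), np.float64(6.4)]
scene hneck 100 z 0.1171 mean [ 0.553 -0.339] rect [array([ 550.3, -340.4]), array([38.2, 36.6]), np.float64(5.9)]
scene board 1075 z 0.0211 mean [ 0.565 -0.308] rect [array([ 569.6, -322.7]), array([223.2, 160.8]), np.float64(11.3)]
scene plate 6054 z 0.0511 mean [0.59  0.061] rect [array([657.6,  87.5]), array([485.1, 472.6]), np.float64(83.2)]
scene mtop 144 z 0.1407 mean [0.647 0.053] rect [array([644.5,  52.9]), array([40.4, 40.3]), np.float64(78.8)]
scene col 100 z 0.1597 mean [0.496 0.23 ] rect [array([494.7, 229.6]), array([15.3, 17.8]), np.float64(71.2)]
scene dial 326 z 0.1039 mean [0.508 0.198] rect [array([506. , 192.7]), array([ 33.9, 128.8]), np.float64(17.4)]
side htop 393 z 0.0792 mean [ 0.544 -0.35 ] rect [array([ 548.6, -341.8]), array([91.1, 68.3]), np.float64(4.3)]
side hneck 127 z 0.1153 mean [ 0.548 -0.344] rect [array([ 549.5, -341.9]), array([39.8, 37.8]), np.float64(42.4)]
side board 1297 z 0.0193 mean [ 0.525 -0.356] rect [array([ 568.6, -323.6]), array([218.5, 165.5]), np.float64(10.6)]
side plate 3956 z 0.0496 mean [0.546 0.02 ] rect [array([661.8,  94.9]), array([510.2, 471.1]), np.float64(83.0)]
side mtop 65 z 0.1392 mean [0.642 0.05 ] rect [array([643. ,  49.4]), array([40.8, 38.3]), np.float64(88.4)]
side col 54 z 0.1574 mean [0.491 0.226] rect [array([491.5, 228.8]), array([16.8, 19.6]), np.float64(12.5)]
side dial 132 z 0.1046 mean [0.5   0.188] rect [array([499.6, 188.6]), array([ 35.1, 120.8]), np.float64(16.6)]
```

View pics/crop.png

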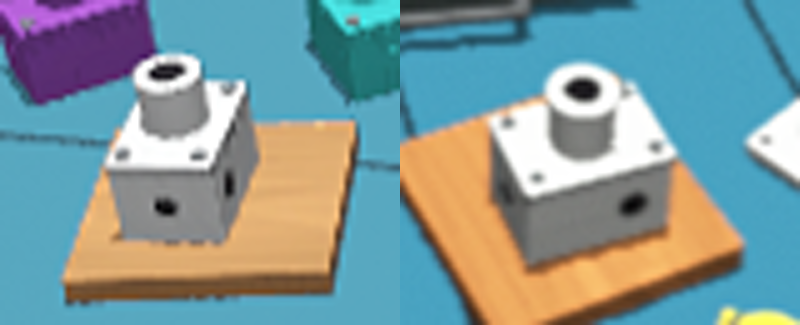

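The crop confirms that the silver housing on the board is the right one: neck up, long axis close to world x. Next I'll take a wrist view of the gauge.

Request:
servo_tool(
  plan=[
    [0, -0.25, -0.25, 0, 0, 0, 1],
    [0, -0.25, -0.25, 0, 0, 0, 1],
    [0, -0.25, -0.25, 0, 0, 0, 1],
    [0, 0, 0, 0, 0, 0, 1],
    [0, 0, 0, 0, 0, 0, 1],
  ],
)

```text
time: 1.72
tcp_pos: [0.5626, 0.0, 0.3178]
tcp_rot: [0.707, 0.707, 0.0, 0.0]
force: [-0.7, -0.2, 0.4]
opening: 0.0942
grasp_force: 0.0
```

```bash
python3 - <<'E'
from h import *
s=r.get_state();c=r.camera_info("wrist");im,d=r.grab_frame("wrist");save('w1.png',im)
R,t=np.array(c["R"]),np.array(c["t"]);print(s["time"],s["tcp_pos"],-R.T@t,R[2],np.array(c["camera_matrix"]).round(1).tolist())
np.savez('w1.npz',im=im,d=d,R=R,t=t)
P,u,v=cloud(c,d);print(P.min(0),P.max(0))
E
```

```text
1.725 [5.62608570e-01 1.02363788e-05 3.17832980e-01] [0.56311828 0.0644869  0.49696495] [-4.36711139e-05 -2.25995671e-01 -9.74128305e-01] [[266.8, 0.0, 258.4], [0.0, 266.8, 193.2], [0.0, 0.0, 1.0]]
[ 0.05092005 -0.45253243 -0.76022709] [1.82147478 0.59130295 0.45610261]
```

View pics/w1.png

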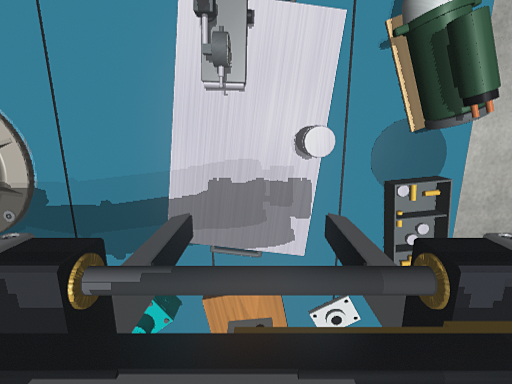

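The wrist view shows the whole gauge: bar at (224,92), dial (222,50), column (248,15), with the master at (317,141) and the plate edges clear. I'll fit its pose from the depth.

```bash
python3 - <<'E'
from h import *
z=np.load('w1.npz');K=r.camera_info("wrist")["camera_matrix"]
c=dict(camera_matrix=K,R=z['R'],t=z['t']);P,u,v=cloud(c,z['d'])
def sel(x0,x1,y0,y1,z0,z1):
    return P[(P[:,0]>x0)&(P[:,0]<x1)&(P[:,1]>y0)&(P[:,1]<y1)&(P[:,2]>z0)&(P[:,2]<z1)]
def rect(n,q):
    rc=cv2.minAreaRect((q[:,:2]*1000).astype(np.float32)); print(n,len(q),'z',np.percentile(q[:,2],[5,50,95]).round(4),'mean',np.round(q[:,:2].mean(0),4),[np.round(k,1) for k in rc])
rect('plate',sel(.35,.8,-.2,.35,.046,.054))
rect('base',sel(.4,.6,.12,.3,.069,.076))
rect('dial',sel(.4,.6,.1,.22,.112,.122))
rect('col',sel(.4,.6,.2,.35,.16,.19))
rect('master',sel(.6,.7,0,.1,.13,.145))
q=sel(.4,.6,.08,.17,.06,.0695);rect('bar',q)
q=sel(.4,.6,.05,.16,.085,.11);rect('plunger',q)
# ortho height map of gauge area, 1 mm px, upscaled
H=np.zeros((220,200),np.float32)
m=(P[:,0]>.42)&(P[:,0]<.62)&(P[:,1]>.09)&(P[:,1]<.31)
X=((P[m,0]-.42)*1000).astype(int);Y=((P[m,1]-.09)*1000).astype(int)
np.maximum.at(H,(Y,X),(P[m,2]-.04).clip(0,.15))
H=cv2.dilate(H,np.ones((2,2)))
cv2.imwrite('pics/ortho.png',cv2.resize(cv2.applyColorMap((H*1700).clip(0,255).astype(np.uint8),cv2.COLORMAP_JET)[::-1],(545,600),interpolation=cv2.INTER_NEAREST))
E
```

```text
plate 32570 z [0.0486 0.05   0.0515] mean [0.5558 0.0641] [array([601.9,  62.2]), array([424.3, 360.5]), np.float64(82.9)]
base 2476 z [0.0704 0.0721 0.0735] mean [0.5197 0.1907] [array([514.8, 188.5]), array([115.4,  70.3]), np.float64(86.4)]
dial 402 z [0.1126 0.1162 0.1186] mean [0.5123 0.1724] [array([512.1, 172.7]), array([32.3, 20.7]), np.float64(88.6)]Traceback (most recent call last):
  File "<stdin>", line 11, in <module>
  File "<stdin>", line 7, in rect
    return _quantile_unchecked(
        a, q, axis, out, overwrite_input, method, keepdims, weights)
    return _ureduce(a,
                    func=_quantile_ureduce_func,
    ...<5 lines>...
                    overwrite_input=overwrite_input,
                    method=method)
    r = func(a, **kwargs)
    result = _quantile(arr,
                       quantiles=q,
    ...<2 lines>...
                       out=out,
                       weights=wgt)
    slices_having_nans = np.isnan(arr[-1, ...])
                                  ~~~^^^^^^^^^
IndexError: index -1 is out of bounds for axis 0 with size 0
```

```bash
python3 - <<'E'
from h import *
z=np.load('w1.npz');K=r.camera_info("wrist")["camera_matrix"]
c=dict(camera_matrix=K,R=z['R'],t=z['t']);P,u,v=cloud(c,z['d'])
def line(Q,ax,sign,b0,b1,step=.006):
    # extreme along axis ax, binned along other axis
    o=1-ax; pts=[]
    for b in np.arange(b0,b1,step):
        q=Q[(Q[:,o]>=b)&(Q[:,o]<b+step)]
        if len(q)>3: pts.append(q[np.argmax(sign*q[:,ax]),:2])
    pts=np.array(pts,np.float32); l=cv2.fitLine(pts*1000,cv2.DIST_HUBER,0,.01,.01).ravel()
    a=np.degrees(np.arctan2(l[1],l[0]))%180
    res=np.abs((pts*1000-l[2:])@np.array([-l[1],l[0]]))
    return a.round(2),l[2:].round(1),len(pts),np.median(res).round(2)
D=z['d']*0;D[v,u]=((P[:,2]>.046)&(P[:,2]<.0545))
n,lab,st,_=cv2.connectedComponentsWithStats(D.astype(np.uint8),connectivity=4)
k=1+np.argmax(st[1:,4]);print(st[k]);Q=P[lab[v,u]==k]
print('left edge',line(Q,0,-1,-.05,.25)); print('right',line(Q,0,1,-.05,.25)); print('front',line(Q,1,-1,.47,.65))
def sel(x0,x1,y0,y1,z0,z1): return P[(P[:,0]>x0)&(P[:,0]<x1)&(P[:,1]>y0)&(P[:,1]<y1)&(P[:,2]>z0)&(P[:,2]<z1)]
B=sel(.46,.57,.1,.3,.068,.077)
print('base left',line(B,0,-1,.15,.24),'right',line(B,0,1,.15,.24))
b=sel(.46,.58,.1,.16,.0585,.08);print('bar front',line(b,1,-1,.49,.555,.004),b.min(0),b.max(0))
H=np.zeros((220,200),np.float32)
m=(P[:,0]>.42)&(P[:,0]<.62)&(P[:,1]>.09)&(P[:,1]<.31)
X=((P[m,0]-.42)*1000).astype(int);Y=((P[m,1]-.09)*1000).astype(int)
np.maximum.at(H,(Y,X),(P[m,2]-.04).clip(0,.15))
cv2.imwrite('pics/ortho.png',cv2.resize(cv2.applyColorMap((H*1700).clip(0,255).astype(np.uint8),cv2.COLORMAP_JET)[::-1],(545,600),interpolation=cv2.INTER_NEAREST))
E
```

```text
[  168     0   179   256 32293]
left edge (np.float32(83.0), array([426.2,  98.8], dtype=float32), 50, np.float32(0.45))
right (np.float32(82.85), array([677.4, 106.8], dtype=float32), 50, np.float32(0.37))
front (np.float32(173.13), array([ 559.3, -145.1], dtype=float32), 31, np.float32(0.43))
base left (np.float32(86.76), array([479.6, 181.2], dtype=float32), 15, np.float32(0.12)) right (np.float32(86.46), array([545.4, 194.9], dtype=float32), 15, np.float32(0.57))
bar front (np.float32(177.72), array([514.9, 128.3], dtype=float32), 14, np.float32(0.22)) [0.477811   0.12715191 0.0602665 ] [0.54352901 0.15987092 0.07536804]
```

View pics/ortho.png

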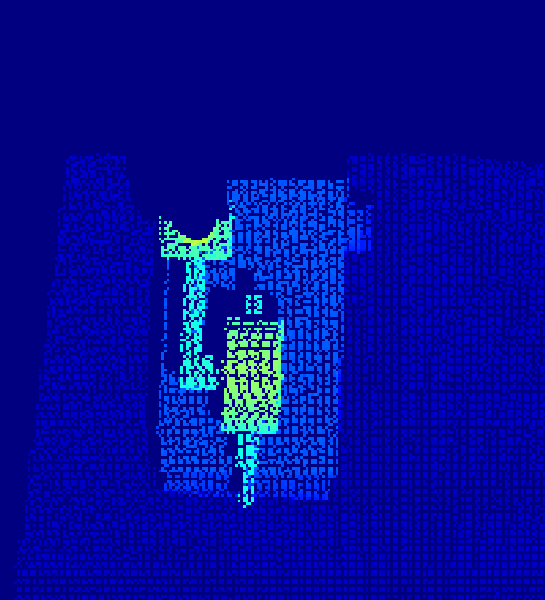

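Plate yaw is about −7°. The gauge's x axis points at about 87°, with its origin near (0.513, 0.128). The height map shows the plunger at (247,505) px, pointing towards −y over the bar's middle. Next I'll look at the housing from above with the wrist camera.

Request:
servo_tool(
  plan=[
    [-0.4, 0, 0, 0, 0, 0, 1],
    [-0.4, 0, 0, 0, 0, 0, 1],
    [-0.4, 0, 0, 0, 0, 0, 1],
    [-0.4, 0, 0, 0, 0, 0, 1],
    [-0.4, 0, 0, 0, 0, 0, 1],
  ],
)

```text
time: 2.4
tcp_pos: [0.5625, -0.3019, 0.3163]
tcp_rot: [0.707, 0.707, -0.001, -0.001]
force: [0.9, 0.8, -0.3]
opening: 0.0939
grasp_force: 0.0
```

Request:
servo_tool(
  plan=[
    [-0.4, 0, 0, 0, 0, 0, 1],
    [-0.4, 0, 0, 0, 0, 0, 1],
    [0, 0, 0, 0, 0, 0, 1],
    [0, 0, 0, 0, 0, 0, 1],
  ],
)

```text
time: 2.9
tcp_pos: [0.5626, -0.4197, 0.3161]
tcp_rot: [0.707, 0.707, -0.0, -0.001]
force: [0.8, -0.6, 0.4]
opening: 0.0941
grasp_force: 0.0
```

```bash
python3 - <<'E'
from h import *
c=r.camera_info("wrist");im,d=r.grab_frame("wrist");P,u,v=cloud(c,d)
def sel(x0,x1,y0,y1,z0,z1):
    m=(P[:,0]>x0)&(P[:,0]<x1)&(P[:,1]>y0)&(P[:,1]<y1)&(P[:,2]>z0)&(P[:,2]<z1);return P[m],u[m],v[m]
for n,z0,z1 in(('top',.074,.086),('neck',.110,.122)):
    q,a,b=sel(.46,.64,-.43,-.25,z0,z1)
    if len(q)<5: print(n,len(q));continue
    print(n,len(q),np.median(q[:,2]).round(4),[np.round(k,1) for k in cv2.minAreaRect((q[:,:2]*1000).astype(np.float32))],a.min(),a.max(),b.min(),b.max())
print(r.get_state()["joints"])
E
```

```text
top 1922 0.08 [array([ 548.8, -343.1]), array([90. , 64.3]), np.float64(5.8)] 218 280 99 147
neck 664 0.1161 [array([ 548.4, -343.5]), array([38.6, 38.6]), np.float64(0.2)] 234 262 108 137
[ 0.33741617  0.41449946  0.30586115  1.40798783 -0.12502225  1.33999834
  0.64885538]
```

Request:
servo_tool(
  plan=[
    [0.26, -0.045, 0, 0, 0, 0, 1],
    [0.258, -0.045, 0, 0, 0, 0, 1],
    [0, 0, 0.4, 0, 0, -0.031, 1],
    [0, 0, 0.4, 0, 0, 0, 1],
    [0, 0, 0.3, 0, 0, 0, 1],
  ],
)

```text
time: 3.58
tcp_pos: [0.5489, -0.34, 0.1508]
tcp_rot: [0.671, 0.742, 0.0, -0.001]
force: [0.7, -0.1, 0.1]
opening: 0.0942
grasp_force: 0.0
```

Request:
servo_tool(
  plan=[
    [0, 0, 0, 0, 0, 0, 1],
  ],
)

```text
time: 3.7
tcp_pos: [0.5478, -0.3399, 0.1503]
tcp_rot: [0.671, 0.741, -0.001, -0.003]
force: [0.7, 0.2, 0.7]
opening: 0.094
grasp_force: 0.0
```

Request:
servo_tool(
  plan=[
    [-0.01, 0, 0.21, 0, 0, 0, 1],
    [0, 0, 0.21, 0, 0, 0, 1],
    [0, 0, 0, 0, 0, 0, 1],
    [0, 0, 0, 0, 0, 0, -1],
    [0, 0, 0, 0, 0, 0, -1],
  ],
  force=25,
)

```text
time: 4.32
tcp_pos: [0.5501, -0.3441, 0.092]
tcp_rot: [0.672, 0.741, 0.0, 0.001]
force: [0.1, -0.1, 0.1]
opening: 0.0772
grasp_force: 0.0
```

Request:
servo_tool(
  plan=[
    [0, 0, 0, 0, 0, 0, -1],
    [0, 0, 0, 0, 0, 0, -1],
    [0, 0, 0, 0, 0, 0, -1],
    [0, 0, 0, 0, 0, 0, -1],
  ],
)

```text
time: 4.82
tcp_pos: [0.5487, -0.3439, 0.0899]
tcp_rot: [0.672, 0.741, -0.0, -0.0]
force: [0.2, 1.0, -0.5]
opening: 0.0396
grasp_force: 25.0
```

Request:
servo_tool(
  plan=[
    [0, 0, -0.1, 0, 0, 0, -1],
    [0, 0, -0.3, 0, 0, 0, -1],
    [0, 0, -0.3, 0, 0, 0, -1],
    [0, 0, 0, 0, 0, 0, -1],
    [0, 0, 0, 0, 0, 0, -1],
  ],
  force=35,
)

```text
time: 5.45
tcp_pos: [0.5485, -0.3433, 0.1942]
tcp_rot: [0.672, 0.741, -0.0, -0.001]
force: [-0.4, 0.5, -7.0]
opening: 0.0395
grasp_force: 35.0
```

Request:
servo_tool(
  plan=[
    [0.2, 0, 0, 0, 0, 0, -1],
    [0.35, 0, 0, 0, 0, 0, -1],
    [0.35, 0, 0, 0, 0, 0, -1],
    [0.35, 0, 0, 0, 0, 0, -1],
    [0.35, 0, 0, 0, 0, 0, -1],
  ],
)

```text
time: 6.08
tcp_pos: [0.5244, -0.1031, 0.1934]
tcp_rot: [0.672, 0.741, -0.001, -0.001]
force: [1.4, -0.0, -6.1]
opening: 0.0391
grasp_force: 35.0
```

Request:
servo_tool(
  plan=[
    [0.35, -0.01, 0, 0, 0, 0, -1],
    [0.33, -0.02, 0, 0, 0, 0, -1],
    [0.15, 0, 0, 0, 0, 0.024, -1],
    [0, 0, 0, 0, 0, 0.024, -1],
    [0, 0, 0, 0, 0, 0, -1],
  ],
)

```text
time: 6.7
tcp_pos: [0.5083, 0.0186, 0.1937]
tcp_rot: [0.725, 0.688, -0.001, -0.001]
force: [0.3, 0.8, -4.7]
opening: 0.0394
grasp_force: 35.0
```

Request:
servo_tool(
  plan=[
    [0, 0, 0.2, 0, 0, 0, -1],
    [0, 0, 0.1, 0, 0, 0, -1],
    [0, 0, 0, 0, 0, 0, -1],
    [0, 0, 0, 0, 0, 0, -1],
  ],
)

```text
time: 7.2
tcp_pos: [0.5096, 0.0184, 0.1505]
tcp_rot: [0.726, 0.688, 0.0, 0.0]
force: [0.5, -0.7, -5.5]
opening: 0.0394
grasp_force: 35.0
```

Request:
servo_tool(
  plan=[
    [0, 0, 0.1, 0, 0, 0, -1],
    [0, 0, 0.06, 0, 0, 0, -1],
    [0, 0, 0, 0, 0, 0, -1],
    [0, 0, 0, 0, 0, 0, -1],
  ],
)

```text
time: 7.7
tcp_pos: [0.5093, 0.0185, 0.1261]
tcp_rot: [0.726, 0.688, 0.0, 0.0]
force: [0.2, -0.5, -6.2]
opening: 0.0395
grasp_force: 35.0
```

Request:
servo_tool(
  plan=[
    [0, 0, 0.01, 0, 0, 0, -1],
    [0, 0, 0.01, 0, 0, 0, -1],
    [0, 0, 0, 0, 0, 0, -1],
  ],
)

```text
time: 8.07
tcp_pos: [0.5092, 0.0185, 0.1229]
tcp_rot: [0.726, 0.688, -0.0, -0.0]
force: [0.9, -0.2, -5.7]
opening: 0.0393
grasp_force: 35.0
```

Request:
servo_tool(
  plan=[
    [0, 0, 0.01, 0, 0, 0, -1],
    [0, 0, 0.005, 0, 0, 0, -1],
    [0, 0, 0, 0, 0, 0, -1],
  ],
)

```text
time: 8.45
tcp_pos: [0.5091, 0.0185, 0.1206]
tcp_rot: [0.726, 0.688, -0.0, -0.0]
force: [0.2, -0.9, -5.6]
opening: 0.0395
grasp_force: 35.0
```

Request:
servo_tool(
  plan=[
    [0, 0, 0.005, 0, 0, 0, -1],
    [0, 0, 0, 0, 0, 0, -1],
  ],
)

```text
time: 8.7
tcp_pos: [0.5092, 0.0186, 0.12]
tcp_rot: [0.726, 0.688, 0.0, -0.0]
force: [0.8, 0.9, -5.2]
opening: 0.0395
grasp_force: 35.0
```

Request:
servo_tool(
  plan=[
    [0, 0, 0.005, 0, 0, 0, -1],
    [0, 0, 0, 0, 0, 0, -1],
  ],
)

```text
time: 8.95
tcp_pos: [0.5092, 0.0185, 0.1198]
tcp_rot: [0.726, 0.688, 0.0, 0.0]
force: [-4.6, -1.0, 5.8]
opening: 0.0395
grasp_force: 35.0
```

Request:
servo_tool(
  plan=[
    [0, 0, 0.003, 0, 0, 0, -1],
    [0, 0, 0, 0, 0, 0, -1],
  ],
)

```text
time: 9.2
tcp_pos: [0.5092, 0.0184, 0.1198]
tcp_rot: [0.726, 0.688, 0.0, 0.0]
force: [-7.9, -1.8, 15.6]
opening: 0.0394
grasp_force: 35.0
```

Request:
servo_tool(
  plan=[
    [0, 0, -0.004, 0, 0, 0, -1],
    [0, 0, 0, 0, 0, 0, -1],
  ],
)

```text
time: 9.45
tcp_pos: [0.5093, 0.0185, 0.1198]
tcp_rot: [0.726, 0.688, 0.0, 0.0]
force: [-5.0, -0.8, 7.7]
opening: 0.0396
grasp_force: 35.0
```

Request:
servo_tool(
  plan=[
    [0, 0, 0, 0, 0, 0, -0.4],
    [0, 0, 0, 0, 0, 0, -0.4],
    [0, 0, 0, 0, 0, 0, -0.4],
  ],
)

```text
time: 9.82
tcp_pos: [0.5093, 0.0185, 0.1198]
tcp_rot: [0.726, 0.688, 0.0, 0.0]
force: [-4.8, -1.2, 7.5]
opening: 0.0396
grasp_force: 35.0
```

```bash
python3 - <<'E'
from h import *
for cam in("scene","side","wrist"):
    c=r.camera_info(cam);im,d=r.grab_frame(cam);P,u,v=cloud(c,d)
    if cam=="wrist": save('w2.png',im); np.savez('w2.npz',im=im,d=d,R=c["R"],t=c["t"])
    m=(P[:,0]>.4)&(P[:,0]<.6)&(P[:,1]>-.07)&(P[:,1]<.1)&(P[:,2]>.1065)&(P[:,2]<.1125)
    # horizontal top-face points only
    q=P[m]; print(cam,len(q),np.median(q[:,2]).round(4) if len(q) else '')
    if len(q)>20: print([np.round(k,1) for k in cv2.minAreaRect((q[:,:2]*1000).astype(np.float32))])
print(r.get_state()["opening"],r.get_state()["force"])
E
```

```text
scene 198 0.1109
[array([511.3,  21. ]), array([63.7, 92.3]), np.float64(87.2)]
side 145 0.1096
[array([509.2,  18. ]), array([62.6, 89.4]), np.float64(87.2)]
wrist 4286 0.11
[array([509.8,  19.6]), array([63.8, 90.1]), np.float64(87.1)]
0.039379351322387075 [-4.15220616 -0.37795571  8.1318063 ]
```

View pics/w2.png

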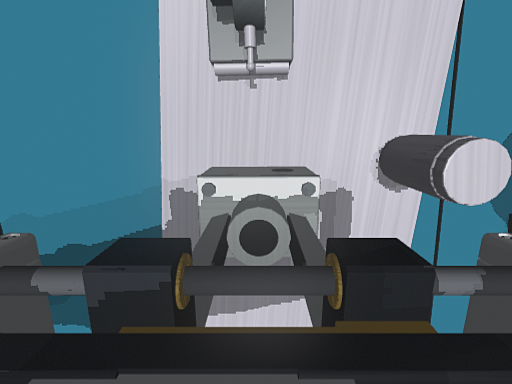

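```bash
python3 - <<'E'
from h import *
z=np.load('w2.npz');c=dict(camera_matrix=r.camera_info("wrist")["camera_matrix"],R=z['R'],t=z['t']);P,u,v=cloud(c,z['d'])
G=np.array([.513,.128]);a=np.radians(86.9);ex=np.array([np.cos(a),np.sin(a)]);ey=np.array([-ex[1],ex[0]])
L=np.c_[(P[:,:2]-G)@ex,(P[:,:2]-G)@ey,P[:,2]]*1000
def fit(Q,ax,sign,rng,st=3):
    p=[]
    for b in np.arange(*rng,st):
        q=Q[(Q[:,1-ax]>=b)&(Q[:,1-ax]<b+st)]
        if len(q)>3:p.append(q[np.argsort(sign*q[:,ax])[-2],:2])
    p=np.array(p,np.float32);l=cv2.fitLine(p,cv2.DIST_HUBER,0,.01,.01).ravel();return np.degrees(np.arctan2(l[1],l[0])).round(2),l[2:].round(1),len(p)
z=L[:,2]
b=L[(z>60)&(z<70)&(abs(L[:,0])<12)&(abs(L[:,1])<45)]
print('bar front',fit(b,0,-1,(-28,28)),'y ext',np.percentile(b[:,1],[0.5,99.5]))
t=L[(z>66)&(z<70)&(abs(L[:,0])<14)&(abs(L[:,1])<45)]; print('bar ridge',np.median(t[:,0]))
s=L[(z>69.5)&(z<75)&(L[:,0]>8)&(L[:,0]<60)&(abs(L[:,1])<50)]
print('base sides',fit(s,1,1,(15,45)),fit(s,1,-1,(15,45)),'front',fit(s,0,-1,(-28,28)))
p=L[(z>85)&(z<105)&(L[:,0]<20)&(L[:,0]>-20)&(abs(L[:,1])<25)];print('plunger',p.min(0),p.max(0),np.median(p,0))
E
```

```text
bar front (np.float32(-88.8), array([ 0.5, -1.1], dtype=float32), 19) y ext [-28.01743707  33.36843855]
bar ridge 5.171834499995839
base sides (np.float32(1.55), array([30. , 35.9], dtype=float32), 10) (np.float32(-0.46), array([ 30.3, -28.9], dtype=float32), 10) front (np.float32(-89.02), array([8.4, 0.1], dtype=float32), 18)
plunger [-3.61983121 -0.504492   92.62283276] [ 19.85022158   7.17744929 101.17957731] [11.28071355  2.98416875 98.35010314]
```

Request:
servo_tool(
  plan=[
    [0, 0, -0.004, 0, 0, -0.005, -1],
    [0, 0, 0, 0, 0, 0, -1],
  ],
)

```text
time: 10.22
tcp_pos: [0.5092, 0.0185, 0.1199]
tcp_rot: [0.72, 0.694, -0.0, -0.0]
force: [-0.3, -0.2, -3.3]
opening: 0.0392
grasp_force: 35.0
```

Request:
servo_tool(
  plan=[
    [0.1, 0, 0, 0, 0, 0, -1],
    [0.1, 0, 0, 0, 0, 0, -1],
    [0.1, 0, 0, 0, 0, 0, -1],
    [0.06, 0, 0, 0, 0, 0, -1],
    [0, 0, 0, 0, 0, 0, -1],
  ],
)

```text
time: 10.85
tcp_pos: [0.5111, 0.0735, 0.1199]
tcp_rot: [0.72, 0.694, 0.0, -0.0]
force: [-0.1, 0.9, -4.4]
opening: 0.0395
grasp_force: 35.0
```

Request:
servo_tool(
  plan=[
    [0.04, 0, 0, 0, 0, 0, -1],
    [0.04, 0, 0, 0, 0, 0, -1],
    [0, 0, 0, 0, 0, 0, -1],
    [0, 0, 0, 0, 0, 0, -1],
  ],
)

```text
time: 11.35
tcp_pos: [0.5116, 0.0844, 0.1199]
tcp_rot: [0.72, 0.694, -0.0, -0.0]
force: [-0.1, 0.4, -5.5]
opening: 0.0395
grasp_force: 35.0
```

Request:
servo_tool(
  plan=[
    [0.01, 0, 0, 0, 0, 0, -1],
    [0.01, 0, 0, 0, 0, 0, -1],
    [0, 0, 0, 0, 0, 0, -1],
  ],
)

```text
time: 11.72
tcp_pos: [0.5118, 0.0876, 0.1199]
tcp_rot: [0.72, 0.694, -0.0, -0.0]
force: [-0.3, -0.1, -6.9]
opening: 0.0395
grasp_force: 35.0
```

Request:
servo_tool(
  plan=[
    [0.01, 0, 0, 0, 0, 0, -1],
    [0, 0, 0, 0, 0, 0, -1],
  ],
)

```text
time: 11.98
tcp_pos: [0.5118, 0.0891, 0.1199]
tcp_rot: [0.72, 0.694, -0.0, -0.0]
force: [0.3, -0.4, -5.7]
opening: 0.0393
grasp_force: 35.0
```

Request:
servo_tool(
  plan=[
    [0.01, 0, 0.002, 0, 0, 0, -1],
    [0, 0, 0, 0, 0, 0, -1],
  ],
)

```text
time: 12.22
tcp_pos: [0.5122, 0.0905, 0.1199]
tcp_rot: [0.72, 0.694, 0.0, 0.0]
force: [-1.3, -0.6, -2.8]
opening: 0.0395
grasp_force: 35.0
```

Request:
servo_tool(
  plan=[
    [0.01, 0, 0, 0, 0, 0, -1],
    [0, 0, 0, 0, 0, 0, -1],
  ],
)

```text
time: 12.48
tcp_pos: [0.5122, 0.0919, 0.1199]
tcp_rot: [0.72, 0.694, 0.0, 0.0]
force: [0.4, -2.2, -0.6]
opening: 0.0397
grasp_force: 35.0
```

Request:
servo_tool(
  plan=[
    [0.007, 0, 0, 0, 0, 0, -1],
    [0, 0, 0, 0, 0, 0, -1],
  ],
)

```text
time: 12.72
tcp_pos: [0.5122, 0.093, 0.1198]
tcp_rot: [0.72, 0.694, 0.0, 0.0]
force: [-1.0, -4.4, 2.5]
opening: 0.0396
grasp_force: 35.0
```

Request:
servo_tool(
  plan=[
    [0.004, 0, -0.001, 0, 0, 0, -1],
    [0, 0, 0, 0, 0, 0, -1],
  ],
)

```text
time: 12.98
tcp_pos: [0.5121, 0.0937, 0.1199]
tcp_rot: [0.72, 0.694, 0.0, 0.0]
force: [-0.8, -3.5, 0.9]
opening: 0.0392
grasp_force: 35.0
```

Request:
servo_tool(
  plan=[
    [0.004, 0, 0, 0, 0, 0, -1],
    [0, 0, 0, 0, 0, 0, -1],
  ],
)

```text
time: 13.22
tcp_pos: [0.5121, 0.0943, 0.1198]
tcp_rot: [0.72, 0.694, 0.0, 0.0]
force: [0.4, -3.7, 1.8]
opening: 0.0394
grasp_force: 35.0
```

Request:
servo_tool(
  plan=[
    [0.004, 0, 0, 0, 0, 0, -1],
    [0, 0, 0, 0, 0, 0, -1],
  ],
)

```text
time: 13.48
tcp_pos: [0.5121, 0.0949, 0.1199]
tcp_rot: [0.72, 0.694, 0.0, 0.0]
force: [0.2, -5.1, 1.6]
opening: 0.0395
grasp_force: 35.0
```

Request:
servo_tool(
  plan=[
    [0.003, 0, 0, 0, 0, 0, -1],
    [0, 0, 0, 0, 0, 0, -1],
  ],
)

```text
time: 13.72
tcp_pos: [0.5121, 0.0953, 0.1199]
tcp_rot: [0.72, 0.694, 0.0, 0.0]
force: [0.0, -4.2, 2.4]
opening: 0.0392
grasp_force: 35.0
```

Request:
servo_tool(
  plan=[
    [0.003, 0, -0.001, 0, 0, 0, -1],
    [0, 0, 0, 0, 0, 0, -1],
  ],
)

```text
time: 13.98
tcp_pos: [0.5121, 0.0958, 0.1199]
tcp_rot: [0.72, 0.694, -0.0, -0.0]
force: [1.3, -3.2, -0.1]
opening: 0.039
grasp_force: 35.0
```

Request:
servo_tool(
  plan=[
    [0.002, 0, 0, 0, 0, 0, -1],
    [0, 0, 0, 0, 0, 0, -1],
  ],
)

```text
time: 14.22
tcp_pos: [0.512, 0.096, 0.1199]
tcp_rot: [0.72, 0.694, -0.0, -0.0]
force: [1.5, -4.5, 0.3]
opening: 0.0392
grasp_force: 35.0
```

Request:
servo_tool(
  plan=[
    [0.002, 0, 0, 0, 0, 0, -1],
    [0, 0, 0, 0, 0, 0, -1],
  ],
)

```text
time: 14.48
tcp_pos: [0.5121, 0.0962, 0.12]
tcp_rot: [0.72, 0.694, -0.0, -0.0]
force: [1.1, -5.2, 2.1]
opening: 0.0394
grasp_force: 35.0
```

Request:
servo_tool(
  plan=[
    [0.002, 0, 0, 0, 0, 0, -1],
    [0, 0, 0, 0, 0, 0, -1],
  ],
)

```text
time: 14.72
tcp_pos: [0.5121, 0.0963, 0.12]
tcp_rot: [0.72, 0.694, -0.0, 0.0]
force: [-0.4, -6.0, 1.6]
opening: 0.0396
grasp_force: 35.0
```

Request:
servo_tool(
  plan=[
    [0.002, 0, 0, 0, 0, 0, -1],
    [0, 0, 0, 0, 0, 0, -1],
  ],
)

```text
time: 14.98
tcp_pos: [0.5121, 0.0965, 0.1201]
tcp_rot: [0.72, 0.694, -0.0, 0.0]
force: [0.0, -6.2, 3.9]
opening: 0.0394
grasp_force: 35.0
```

```bash
cat > chk.py <<'E'
from h import *
import sys
G=np.array([.510,.1285]);a=np.radians(87.8);ex=np.array([np.cos(a),np.sin(a)]);ey=np.array([-ex[1],ex[0]])
for cam in("scene","side","wrist"):
    c=r.camera_info(cam);im,d=r.grab_frame(cam);P,u,v=cloud(c,d)
    if cam=="wrist": save(sys.argv[1],im)
    L=np.c_[(P[:,:2]-G)@ex*1000,(P[:,:2]-G)@ey*1000,P[:,2]*1000]
    q=L[(abs(L[:,1])<62)&(L[:,0]>-170)&(L[:,0]<12)&(L[:,2]>106.5)&(L[:,2]<113)]
    A=np.c_[q[:,:2],np.ones(len(q))];s=np.linalg.lstsq(A,q[:,2],rcond=None)[0]
    print(cam,len(q),'slope mrad',(s[:2]*1000).round(1),'gauge-frame rect',[np.round(k,1) for k in cv2.minAreaRect(q[:,:2].astype(np.float32))],'max x',np.percentile(q[:,0],98).round(1))
    t=L[(abs(L[:,1])<40)&(abs(L[:,0])<6)&(L[:,2]>55)&(L[:,2]<69)];print('  bar pts',len(t),t[:,0].min().round(1) if len(t) else '')
s=r.get_state();print(s["time"],s["tcp_pos"].round(4) if hasattr(s["tcp_pos"],'round') else s["tcp_pos"],s["force"],s["torque"])
E
python3 chk.py w3.png
```

```text
scene 227 slope mrad [-9.8 13.5] gauge-frame rect [array([-29.9,  -5.2]), array([89.8, 64.2]), np.float64(88.8)] max x 1.2
  bar pts 18 1.7
side 145 slope mrad [2.2 1.8] gauge-frame rect [array([-35.6,  -3.7]), array([63. , 89.8]), np.float64(2.1)] max x -8.7
  bar pts 0 
wrist 4275 slope mrad [-8.  2.] gauge-frame rect [array([-31.4,  -3.9]), array([64.1, 90.1]), np.float64(0.2)] max x 0.2
  bar pts 471 -0.3
15.125 [0.5121 0.0965 0.1201] [ 0.05296575 -6.12378362  3.07796192] [-1.82227928 -0.19335521 -0.01717255]
```

View pics/w3.png

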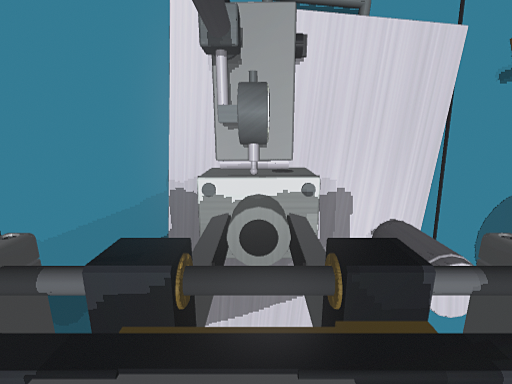

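The wrist view shows the plunger tip at (254,172) meeting the top of the front face. The housing is square to the bar within 0.2°. One slightly firmer nudge, then hold.

Request:
servo_tool(
  plan=[
    [0.002, 0, 0, 0, 0, 0, -1],
    [0, 0, 0, 0, 0, 0, -1],
    [0, 0, 0, 0, 0, 0, -1],
  ],
)

```text
time: 15.5
tcp_pos: [0.5121, 0.0966, 0.1201]
tcp_rot: [0.72, 0.694, -0.0, 0.0]
force: [-0.6, -8.9, 5.2]
opening: 0.0392
grasp_force: 35.0
```

Request:
servo_tool(
  plan=[
    [0.002, 0, 0, 0, 0, 0, -1],
    [0, 0, 0, 0, 0, 0, -1],
    [0, 0, 0, 0, 0, 0, -1],
    [0, 0, 0, 0, 0, 0, -1],
    [0, 0, 0, 0, 0, 0, -1],
  ],
)

```text
time: 16.12
tcp_pos: [0.5121, 0.0967, 0.1201]
tcp_rot: [0.721, 0.693, -0.0, 0.0]
force: [-0.6, -8.3, 6.3]
opening: 0.0398
grasp_force: 35.0
```

Request:
servo_tool(
  plan=[
    [-0.02, 0, -0.002, 0, 0, 0, -1],
    [-0.1, 0, 0, 0, 0, 0, -1],
    [-0.13, 0, 0, 0, 0, 0, -1],
    [-0.13, 0, 0, 0, 0, 0, -1],
    [-0.05, 0, 0, 0, 0, 0, -1],
  ],
)

```text
time: 16.75
tcp_pos: [0.5092, 0.0316, 0.12]
tcp_rot: [0.721, 0.693, -0.0, -0.0]
force: [0.5, 0.2, -6.6]
opening: 0.0395
grasp_force: 35.0
```

```bash
python3 -c "
from h import *
s=r.get_state();print(s['joints'],s['tcp_pos'],s['force'])"
```

```text
[-0.25681531  0.2607138   0.079628    2.05732665 -0.02799487  0.82532887
 -0.20021173] [0.50921524 0.0315901  0.12003487] [ 0.54519029  0.19806669 -6.61030578]
```

Request:
servo_tool(
  plan=[
    [-0.08, 0, -0.02, 0, 0, -0.05, -1],
    [0, 0, 0, 0, 0, -0.05, -1],
    [0, 0, 0, 0, 0, -0.05, -1],
    [0, 0, 0, 0, 0, -0.05, -1],
    [0, 0, 0, 0, 0, -0.05, -1],
  ],
)

```text
time: 17.38
tcp_pos: [0.509, 0.0213, 0.1231]
tcp_rot: [0.398, 0.918, 0.0, -0.0]
force: [0.1, -0.8, -6.0]
opening: 0.0395
grasp_force: 35.0
```

Request:
servo_tool(
  plan=[
    [0, 0, 0, 0, 0, -0.05, -1],
    [0, 0, 0, 0, 0, -0.05, -1],
    [0, 0, 0, 0, 0, -0.05, -1],
    [0, 0, 0, 0, 0, -0.05, -1],
    [0, 0, 0, 0, 0, -0.05, -1],
  ],
)

```text
time: 18.0
tcp_pos: [0.509, 0.0213, 0.1231]
tcp_rot: [0.016, 1.0, 0.0, -0.0]
force: [0.0, 0.6, -5.8]
opening: 0.0394
grasp_force: 35.0
```

Request:
servo_tool(
  plan=[
    [0, 0, 0, 0, 0, 0, -1],
    [0, 0, 0, 0, 0, 0, -1],
  ],
)

```text
time: 18.25
tcp_pos: [0.5092, 0.0211, 0.1232]
tcp_rot: [0.021, 1.0, 0.0, -0.0]
force: [0.8, -0.3, -7.0]
opening: 0.0392
grasp_force: 35.0
```

Request:
servo_tool(
  plan=[
    [0, 0, 0.01, 0, 0, 0, -1],
    [0, 0, 0.007, 0, 0, 0, -1],
    [0, 0, 0, 0, 0, 0, -1],
    [0, 0, 0, 0, 0, 0, -1],
  ],
)

```text
time: 18.75
tcp_pos: [0.5093, 0.0211, 0.1207]
tcp_rot: [0.019, 1.0, 0.0, -0.0]
force: [-0.4, 0.3, -5.6]
opening: 0.0394
grasp_force: 35.0
```

Request:
servo_tool(
  plan=[
    [0, 0, 0.003, 0, 0, 0, -1],
    [0, 0, 0, 0, 0, 0, -1],
  ],
)

```text
time: 19.0
tcp_pos: [0.5093, 0.021, 0.1203]
tcp_rot: [0.019, 1.0, -0.0, -0.0]
force: [-0.0, -0.1, -5.7]
opening: 0.0396
grasp_force: 35.0
```

Request:
servo_tool(
  plan=[
    [0, 0, 0.003, 0, 0, 0, -1],
    [0, 0, 0, 0, 0, 0, -1],
  ],
)

```text
time: 19.25
tcp_pos: [0.5094, 0.0211, 0.1199]
tcp_rot: [0.019, 1.0, 0.0, 0.0]
force: [0.2, -0.2, -4.4]
opening: 0.0394
grasp_force: 35.0
```

Request:
servo_tool(
  plan=[
    [0, 0, 0.001, 0, 0, 0, -1],
    [0, 0, 0, 0, 0, 0, -1],
  ],
)

```text
time: 19.5
tcp_pos: [0.5094, 0.021, 0.1198]
tcp_rot: [0.019, 1.0, 0.0, 0.0]
force: [0.0, -0.4, -2.6]
opening: 0.0396
grasp_force: 35.0
```

```bash
python3 chk.py w4.png
```

```text
scene 233 slope mrad [-6.8 30. ] gauge-frame rect [array([-106.5,   -7.4]), array([89.7, 62.3]), np.float64(1.7)] max x -63.3
  bar pts 18 1.7
side 162 slope mrad [-3.8  5.3] gauge-frame rect [array([-109.5,   -1.9]), array([63.7, 94.5]), np.float64(89.7)] max x -66.9
  bar pts 6 -0.5
wrist 4360 slope mrad [-1.9 -2.4] gauge-frame rect [array([-108.1,   -2. ]), array([63.4, 90.4]), np.float64(90.0)] max x -64.6
  bar pts 637 -0.5
19.65 [0.5095 0.021  0.1198] [ 0.60789341 -2.27655582 -0.64969508] [-0.03679482 -0.08409834  0.03191277]
```

Request:
servo_tool(
  plan=[
    [0, 0.08, 0, 0, 0, 0, -1],
    [0, 0.1, 0, 0, 0, 0, -1],
    [0, 0.1, 0, 0, 0, 0, -1],
    [0, 0.08, 0, 0, 0, 0, -1],
    [0, 0, 0, 0, 0, 0, -1],
  ],
)

```text
time: 20.27
tcp_pos: [0.5114, 0.0769, 0.1197]
tcp_rot: [0.018, 1.0, 0.001, 0.0]
force: [0.7, 3.1, 0.7]
opening: 0.0391
grasp_force: 35.0
```

Request:
servo_tool(
  plan=[
    [0, 0.01, 0, 0, 0, 0, -1],
    [0, 0.01, 0, 0, 0, 0, -1],
    [0, 0, 0, 0, 0, 0, -1],
  ],
)

```text
time: 20.65
tcp_pos: [0.5115, 0.0772, 0.1198]
tcp_rot: [0.019, 1.0, -0.0, -0.0]
force: [-1.3, -3.8, 5.6]
opening: 0.0396
grasp_force: 35.0
```

Request:
servo_tool(
  plan=[
    [0, 0.01, -0.002, 0, 0, 0, -1],
    [0, 0.01, 0, 0, 0, 0, -1],
    [0, 0, 0, 0, 0, 0, -1],
  ],
)

```text
time: 21.02
tcp_pos: [0.5114, 0.081, 0.1198]
tcp_rot: [0.019, 1.0, -0.0, -0.0]
force: [-0.6, -2.8, -1.5]
opening: 0.0394
grasp_force: 35.0
```

Request:
servo_tool(
  plan=[
    [0, 0.008, 0, 0, 0, 0, -1],
    [0, 0, 0, 0, 0, 0, -1],
  ],
)

```text
time: 21.28
tcp_pos: [0.5115, 0.0823, 0.1198]
tcp_rot: [0.019, 1.0, 0.0, -0.0]
force: [0.6, -2.6, -2.1]
opening: 0.0394
grasp_force: 35.0
```

Request:
servo_tool(
  plan=[
    [0, 0.006, 0, 0, 0, 0, -1],
    [0, 0, 0, 0, 0, 0, -1],
  ],
)

```text
time: 21.52
tcp_pos: [0.5115, 0.0833, 0.1199]
tcp_rot: [0.019, 1.0, 0.0, -0.0]
force: [-0.2, -1.2, -3.0]
opening: 0.0394
grasp_force: 35.0
```

Request:
servo_tool(
  plan=[
    [0, 0.003, 0, 0, 0, 0, -1],
    [0, 0, 0, 0, 0, 0, -1],
  ],
)

```text
time: 21.78
tcp_pos: [0.5115, 0.0836, 0.1199]
tcp_rot: [0.019, 1.0, 0.0, -0.0]
force: [0.6, -1.1, -5.3]
opening: 0.0392
grasp_force: 35.0
```

Request:
servo_tool(
  plan=[
    [0, 0.002, 0, 0, 0, 0, -1],
    [0, 0, 0, 0, 0, 0, -1],
  ],
)

```text
time: 22.02
tcp_pos: [0.5115, 0.0839, 0.1199]
tcp_rot: [0.019, 1.0, 0.0, -0.0]
force: [0.6, -0.9, -4.4]
opening: 0.0397
grasp_force: 35.0
```

Request:
servo_tool(
  plan=[
    [0, 0.002, 0, 0, 0, 0, -1],
    [0, 0, 0, 0, 0, 0, -1],
  ],
)

```text
time: 22.28
tcp_pos: [0.5116, 0.0842, 0.1199]
tcp_rot: [0.019, 1.0, 0.0, -0.0]
force: [-0.6, -1.2, -6.6]
opening: 0.0393
grasp_force: 35.0
```

Request:
servo_tool(
  plan=[
    [0, 0.002, 0.001, 0, 0, 0, -1],
    [0, 0, 0, 0, 0, 0, -1],
  ],
)

```text
time: 22.52
tcp_pos: [0.5117, 0.0844, 0.1199]
tcp_rot: [0.019, 1.0, -0.0, -0.0]
force: [-0.8, -2.5, -3.8]
opening: 0.0394
grasp_force: 35.0
```

Request:
servo_tool(
  plan=[
    [0, 0.002, 0, 0, 0, 0, -1],
    [0, 0, 0, 0, 0, 0, -1],
  ],
)

```text
time: 22.78
tcp_pos: [0.5117, 0.0846, 0.1199]
tcp_rot: [0.019, 1.0, -0.0, -0.0]
force: [-1.4, -3.9, -3.0]
opening: 0.0394
grasp_force: 35.0
```

Request:
servo_tool(
  plan=[
    [0, 0.002, 0, 0, 0, 0, -1],
    [0, 0, 0, 0, 0, 0, -1],
  ],
)

```text
time: 23.02
tcp_pos: [0.5117, 0.0847, 0.1199]
tcp_rot: [0.019, 1.0, -0.0, -0.0]
force: [-2.1, -6.1, -1.3]
opening: 0.0394
grasp_force: 35.0
```

Request:
servo_tool(
  plan=[
    [0, 0.002, 0, 0, 0, 0, -1],
    [0, 0, 0, 0, 0, 0, -1],
    [0, 0, 0, 0, 0, 0, -1],
    [0, 0, 0, 0, 0, 0, -1],
    [0, 0, 0, 0, 0, 0, -1],
  ],
)

```text
time: 23.65
tcp_pos: [0.5118, 0.0847, 0.1199]
tcp_rot: [0.019, 1.0, -0.0, -0.0]
force: [-1.6, -6.7, -0.4]
opening: 0.0399
grasp_force: 35.0
```

Request:
servo_tool(
  plan=[
    [0, 0.001, 0, 0, 0, 0, -1],
    [0, 0, 0, 0, 0, 0, -1],
    [0, 0, 0, 0, 0, 0, -1],
    [0, 0, 0, 0, 0, 0, -1],
    [0, 0, 0, 0, 0, 0, -1],
  ],
)

```text
time: 24.28
tcp_pos: [0.5117, 0.0848, 0.1199]
tcp_rot: [0.019, 1.0, -0.0, -0.0]
force: [-2.0, -7.9, 0.6]
opening: 0.0397
grasp_force: 35.0
```

```bash
python3 chk.py w5.png
```

```text
scene 229 slope mrad [-1.8 23.5] gauge-frame rect [array([-43.6,  -4.3]), array([66.9, 91.9]), np.float64(87.3)] max x 1.0
  bar pts 29 -5.8
side 151 slope mrad [-5.7  7.5] gauge-frame rect [array([-46.7,  -1.9]), array([92.6, 63.6]), np.float64(0.6)] max x -3.8
  bar pts 2 -5.8
wrist 4343 slope mrad [-4.2 -1.1] gauge-frame rect [array([-44.4,  -1.9]), array([63.8, 90.2]), np.float64(89.6)] max x -1.1
  bar pts 47 -5.7
24.425 [0.5117 0.0847 0.1199] [-2.07261842 -7.16036839  0.5935941 ] [-1.84110158  0.41244879  0.05983773]
```

View pics/w5.png

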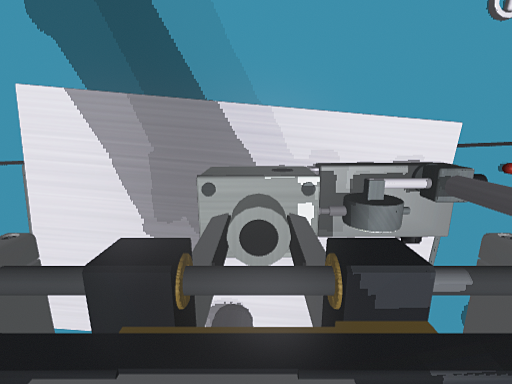

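The plunger at (330,211) is pushed home on the end face. The housing is square within 0.4° and was held for over 1 s. Now I'll draw it back.

Request:
servo_tool(
  plan=[
    [0, -0.03, 0, 0, 0, 0, -1],
    [0, -0.13, 0, 0, 0, 0, -1],
    [0, -0.13, 0, 0, 0, 0, -1],
    [0, -0.13, 0, 0, 0, 0, -1],
    [0, -0.05, 0, 0, 0, 0, -1],
  ],
)

```text
time: 25.05
tcp_pos: [0.5092, 0.0144, 0.1199]
tcp_rot: [0.019, 1.0, 0.0, 0.0]
force: [-0.3, 0.5, -5.1]
opening: 0.0392
grasp_force: 35.0
```

Request:
servo_tool(
  plan=[
    [0, 0, 0.001, 0, 0, 0, -1],
    [0, 0, 0, 0, 0, 0, -1],
  ],
)

```text
time: 25.3
tcp_pos: [0.5093, 0.0158, 0.1198]
tcp_rot: [0.019, 1.0, 0.0, 0.0]
force: [0.5, -1.8, -1.7]
opening: 0.0391
grasp_force: 35.0
```

On the plate with only light contact, so I'll open and lift away.

Request:
servo_tool(
  plan=[
    [0, 0, 0, 0, 0, 0, 0.5],
    [0, 0, 0, 0, 0, 0, 1],
    [0, 0, 0, 0, 0, 0, 1],
    [0, 0, 0, 0, 0, 0, 1],
    [0, 0, 0, 0, 0, 0, 1],
  ],
)

```text
time: 25.92
tcp_pos: [0.5091, 0.0151, 0.1197]
tcp_rot: [0.019, 1.0, 0.0, 0.0]
force: [0.3, 0.1, -0.4]
opening: 0.0862
grasp_force: 0.0
```

Request:
servo_tool(
  plan=[
    [0, 0, 0, 0, 0, 0, 1],
    [0, 0, -0.1, 0, 0, 0, 1],
    [0, 0, -0.3, 0, 0, 0, 1],
    [0, 0, -0.4, 0, 0, 0, 1],
    [0, 0, 0, 0, 0, 0, 1],
  ],
)

```text
time: 26.55
tcp_pos: [0.5113, 0.0154, 0.245]
tcp_rot: [0.019, 1.0, 0.0, 0.004]
force: [0.4, 0.2, 0.2]
opening: 0.0939
grasp_force: 0.0
```

```bash
python3 chk.py w6.png; python3 -c "
from h import *
s=r.get_state();print(s['opening'],s['joint_vel'])"
```

```text
scene 268 slope mrad [-4.8 20.2] gauge-frame rect [array([-111.4,   -4.2]), array([89.8, 65.9]), np.float64(1.7)] max x -67.8
  bar pts 17 1.6
side 172 slope mrad [6.4 9.3] gauge-frame rect [array([-114.3,   -2.4]), array([62.7, 95.7]), np.float64(89.8)] max x -72.0
  bar pts 9 -2.1
wrist 2771 slope mrad [-0.1 -4.5] gauge-frame rect [array([-113.2,   -2.3]), array([90. , 63.3]), np.float64(0.0)] max x -69.7
  bar pts 247 0.0
26.7 [0.5087 0.015  0.2398] [-0.38190783  0.43867345 -0.96325635] [ 0.06645529 -0.09586883  0.05055533]
0.09417109267366333 [-0.00199362  0.01928806 -0.00075008  0.01249516  0.0016373  -0.00489701
  0.00026018]
```

The housing is standing upright about 113 mm from the bar, the gripper is open and well clear, and no bystander was touched.

```bash
python3 -c "
from cell import r
print(r.job_done())"
```

```text
the job is handed in; nothing more can be done
None
```

I checked the housing on the gauge with a broad side and then an end face, held each for over half a second at about 8 N wrist force, left it upright and released about 113 mm in front of the bar, and handed the job in; the hand-in returned no verdict.

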